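# Nudge the camera target plate onto its locating pins

### The job

Push the square dot-target plate along the raised step of its fixture, off the step and over the two locating pins, nudging it square and sideways as needed so that both holes drop over the pins and it lies flat and fully down on the fixture's low floor. Only push or press it gently with the fingers: do not pick it up, and leave the loose screws, straps, lens and steel block around the fixture where they are.

Things in the scene. Friction and masses are not known exactly. Their poses are not given: they have to be found in the camera images.
- fixture: grey aluminium fixture screwed to the table, 280 mm along its x, 170 mm along its y. Origin on the table surface right under the centre of the seated plate's place; x is the direction in which the plate is to be pushed, z up. Low floor 20 mm above the origin, x = -59 to +80 mm, no rims. Behind it (x = -200 to -59 mm) a raised step. Screw heads in its corners are flush
- step_edge (a point): middle of the top edge of the fixture's raised grey step, where it drops 13 mm to the low floor: fixture x = -59 mm, y = 0. The step's flat top, 33 mm above the fixture's origin and without rims, runs from here 141 mm towards the fixture's -x, over the full 170 mm width
- pin_a (a point): tip of the fixture's steel pin at its x = -5, y = +38 mm. The pin is 12 mm in diameter for 5 mm above the low floor, then a cone to a 3 mm wide tip 12.5 mm above the floor, 0.5 mm below step level: the plate slides over the tips until its holes meet them; holes up to about 4 mm off are drawn in by the cones
- pin_b (a point): tip of the fixture's other pin, of the same shape, at its x = -5, y = -38 mm
- plate: loose square black plate, 110 x 110 x 10 mm, 0.25 to 0.46 kg, white dotted field on top. Origin at the centre of its underside, z up. Two 14 mm through holes at x = -5, y = +38 and -38 mm. Starts flat on the step, its x within 0.25 rad of the fixture's x, 70 to 92 mm short of its seat, up to 22 mm off in y. Seated: origin 20 mm above the fixture's, axes alike, rear edge 4 mm clear of the step
- screw_a: loose knurled steel thumbscrew standing on its 20 mm wide head on the table, 32 mm tall, stem up; origin at the centre of its underside; a bystander
- screw_b: loose knurled steel thumbscrew standing on its 20 mm wide head on the table, 32 mm tall, stem up; origin at the centre of its underside; a bystander
- screw_c: loose knurled steel thumbscrew standing on its 20 mm wide head on the table, 32 mm tall, stem up; origin at the centre of its underside; a bystander
- strap_a: loose dark clamp strap lying flat on the table, 72 x 20 x 10 mm (long along its x) with an 18 mm wide thumb nut on top, 20 mm tall in all; origin at the centre of its underside; a bystander
- strap_b: loose dark clamp strap lying flat on the table, 72 x 20 x 10 mm (long along its x) with an 18 mm wide thumb nut on top, 20 mm tall in all; origin at the centre of its underside; a bystander
- lens: loose black camera lens standing upright on the table, 58 mm wide, 70 mm tall; origin at the centre of its underside; a bystander
- block: loose steel block lying on the table, 75 x 35 x 25 mm; origin at the centre of its underside; a bystander
Not all that is in view belongs to the job. Of the things that look like the plate, the middle-sized one is meant.

How it is judged:
At the end, for the whole second after the job is handed in: The plate lies at rest, flat (within 0.03 rad) on the fixture's low floor (origin no more than 2.2 mm over it), both pins in its holes: within 3 mm of its seat along each fixture axis and 0.06 rad of square (z of plate in the frame of fixture between 0.017 and 0.0222 m and x of plate in the frame of fixture between -0.003 and 0.003 m and y of plate in the frame of fixture between -0.003 and 0.003 m and angle between the x axis of plate and the x axis of fixture, either way round below 0.06 rad and angle between plate's own z axis and vertical below 0.03 rad and linear speed of plate below 0.01 m/s); the robot touches nothing.
It fails at once if the plate is lifted: its centre rises more than 10 mm above the step (z of plate in the frame of fixture above 0.043 m).
It fails at once if the plate is squeezed or pushed hard: more than 40 N from the fingers (contact force between the fingers and plate above 40 N).
It fails at once if a loose thing beside the work (screw, strap, lens or block) is moved more than 15 mm or tipped over (distance of any of screw_a, screw_b, screw_c, strap_a, strap_b, lens, block from where it was at the start of the episode above 0.015 m or angle between any of screw_a, screw_b, screw_c, strap_a, strap_b, lens, block's own z axis and vertical above 0.3 rad).
It also fails if it takes over 72 s, if anything falls off the work surface, if the arm or the gripper's body presses on something with over 40 N, if the wrist force passes 120 N, or if a joint passes its speed limit or range.

### The arm

A 6-joint arm with a two-finger parallel gripper is mounted at the origin on the work surface. World frame = base frame: x ahead of the robot, y to its left, z up, the work surface at z = 0. Lengths are in m, angles in rad, forces in N, time in s.
With the tool pointing down it reaches from about 0.275 to 0.875 m from the base axis. Payload 12.5 kg.
Tool frame: the origin (TCP) lies on the centre line of the jaws, within the pads' length; the fingertips stand 25 mm ahead of it and the grasp point (between the pads) lies 6 mm ahead of it (bot.tips_ahead is the distance from the TCP to the fingertips, in m); y points along the fingers, z is the direction in which the jaws open and shut, and the axes are right-handed (so a half turn about y gives the same grasp; the last joint's range is limited). The gripper opens to 85 mm and grips with 20 to 120 N. Pads are 22 mm wide; open, the fingers measure 114 mm over their backs; the gripper's body (76 mm by 85 mm) begins 54 mm behind the grasp point. The pads swing forward as they close: fully open they stand 13 mm farther back than shut.
Start: joints at [1.183, 0.351, 1.652, -0, 1.139, -0.085], TCP at [0.164, 0.525, 0.256] pointing down, gripper open.
Joint ranges: [-2.75, 2.75], [-0.79, 2.1], [0.01, 2.65], [-1.57, 4.71], [0.07, 3.14], [-2.87, 2.87]. Speed limits (rad/s): [2.22, 2.22, 2.79, 3.14, 3.14, 3.14].

### API

Orientations are given as a unit quaternion [w, x, y, z].
In Python, from cell import bot, cams, spotter gives the robot as it stands.
- The arm moves only by the shell command python3 -m creep 'ROWS' [OPENING] [FORCE]. ROWS is a JSON object of lists of equal length, an entry for each row: "dp": the shift along the tool's x, y, z in cm, a list of three; "turn": the turn about the tool's y in degrees. A call has 1 to 20 rows; each row shifts and turns the commanded pose from where the row before left it, along the tool's axes as they then stand; what a row does not reach is not made up. A row lasts 1/8 s, in which the tool goes at most 62.5 mm and 10.7 degrees, less where a joint would pass 70% of its speed; a pose out of reach is approached as far as the arm can. A call is refused whole if a number of a shift passes 6.25 or a number of a turn 10.7, either way. A call with a gripper value outside its range is refused whole. OPENING is the closure, from -1 (fully open) to 1 (shut), set as the call begins (- or left out, the last holds). The fingers move at their own pace and stop on an object; FORCE is the grip in N (left out, the last holds). Time passes only in rows, so rows that do not move let the fingers close. It gives the time, the measured TCP pose, the force and the opening at its end, in the units of the state.
- bot.sense(): the state, without advancing time (a new reading comes with each control period).
- cams.snapshot(name): name is "side" or "top" or "wrist"; returns the picture (384x512x3 uint8, blue, green, red); there is no depth.
- cams.calibration(name): a dict with "fx", "fy", "cx", "cy" (pixels), "world_from_camera" (4x4, takes a point from camera to world coordinates); the wrist camera has in their place "mount" (4x4, takes a point from camera to tool coordinates, whose origin is the TCP and whose axes are the tool frame's). Camera axes: x right, y down, z forward; pixel columns grow to the right and rows downward; lengths in m; the calibration is good to about 2 mm. A picture is of the moment at which its call begins: read the wrist's pose just before it. calibration takes no time and is no camera call.
- bot.close_job(): hands the job in, once; it reports no verdict.
Trained networks look in the newest picture that a camera, given by its name, has taken for a name from the list of things; names that differ only in an ending like _2 or _b are one class to them, and where a whole thing is asked for, a point or a joint stands for the part that bears it (a point fixed in the world has none). Each returns a list of dicts, best first, with "score" (0 to 1); they miss things now and then, are a little off and sometimes report something else, mostly with a low value. They report only what shows in the picture. A call takes as long as a camera call. They do not tell look-alikes from the thing itself.
- spotter.spot_in(thing, camera): "location" ([column, row] in pixels, amid what is visible of it).
The state is a dict: "time": time; "joints": joint angles; "qvel": joint speeds; "tau": joint torques, N m; "tool_pos": TCP position; "tcp_rot": TCP orientation; "ft_force": force on the tool from outside, world axes, zero at the start; "ft_torque": the same for the moment, N m; "finger_gap": opening from 0.0 (shut) to 1.0 (fully open).
Only numpy, scipy, OpenCV 4.12 (cv2) and the standard library are available. Lean on these libraries where they do the work, as an engineer would, in place of code of your own. Each camera call takes 0.05 s, during which the arm holds its last target.

## Working session

There is one attempt and no reset: what is moved stays moved. The work goes in short steps, Python scripts to look and compute and a shell command to move; the robot and the scene stay as the last step left them, time stands still between calls to the robot, and variables do not carry over. Pictures are saved under pics/ and viewed, and the job is handed in when it is done.

```bash
ls; mkdir -p pics
python3 - <<'E'
from cell import bot,cams,spotter
import cv2,numpy as np
print(bot.sense())
for n in("side","top","wrist"):
    im=cams.snapshot(n); cv2.imwrite(f"pics/{n}0.png",im)
    c=cams.calibration(n); print(n,{k:(np.round(v,4).tolist() if hasattr(v,'__len__') else v) for k,v in c.items()})
E
```

```text
pics
{'time': 0.0, 'joints': array([ 1.18342053e+00,  3.51225578e-01,  1.65246391e+00,  1.47924673e-06,
        1.13908109e+00, -8.45707184e-02]), 'qvel': array([ 0.00039961, -0.00116129,  0.00061998,  0.00099497,  0.00181581,
       -0.00056601]), 'tau': array([-1.19718799e-03, -5.06096685e+01, -2.91413891e+01, -1.65186316e-04,
        4.32188695e-03,  1.08194268e-05]), 'tool_pos': array([0.16384972, 0.52469661, 0.2557491 ]), 'tcp_rot': array([-0.69861288,  0.6994225 , -0.10674724,  0.10655159]), 'ft_force': array([ 0.26631858,  0.1889052 , -0.20799154]), 'ft_torque': array([ 0.00146588, -0.02512552,  0.00828289]), 'finger_gap': 0.9975098295980093}
side {'fx': 463.4287111063968, 'fy': 463.4287111063968, 'cx': 259.00989228319315, 'cy': 200.4720111786906, 'world_from_camera': [[0.9874, -0.0586, 0.1471, 0.3968], [-0.1564, -0.508, 0.847, -0.918], [0.0251, -0.8593, -0.5108, 0.6084], [0.0, 0.0, 0.0, 1.0]]}
top {'fx': 418.9351918389895, 'fy': 418.9351918389895, 'cx': 257.59768720078984, 'cy': 190.10914344357445, 'world_from_camera': [[0.0168, -0.9911, 0.1318, 0.4291], [-0.9999, -0.0169, 0.0001, -0.0068], [0.0021, -0.1318, -0.9913, 1.1253], [0.0, 0.0, 0.0, 1.0]]}
wrist {'fx': 290.65745965067197, 'fy': 290.65745965067197, 'cx': 257.96435509816354, 'cy': 186.5984928547871, 'mount': [[-0.0004, 0.9495, 0.3137, -0.0805], [-0.0004, -0.3137, 0.9495, -0.1177], [1.0, 0.0002, 0.0005, -0.0002], [0.0, 0.0, 0.0, 1.0]]}
```

View pics/top0.png

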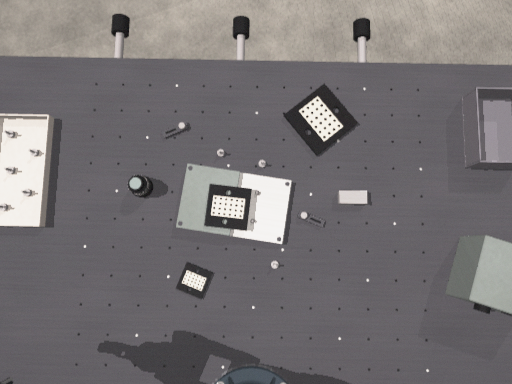

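View pics/side0.png

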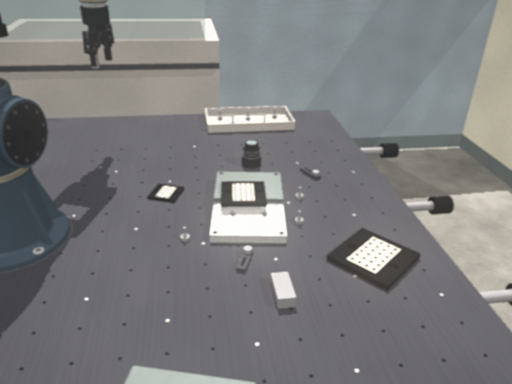

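View pics/wrist0.png

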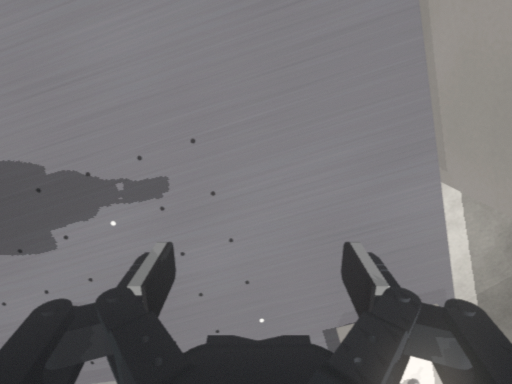

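Run:
```python
import cv2
im=cv2.imread("pics/top0.png")[145:265,165:305]
cv2.imwrite("pics/topz.png",cv2.resize(im,None,fx=5,fy=5,interpolation=cv2.INTER_CUBIC))
im=cv2.imread("pics/side0.png")[160:260,170:310]
cv2.imwrite("pics/sidez.png",cv2.resize(im,None,fx=5,fy=5,interpolation=cv2.INTER_CUBIC))
```

```text
(no output)
```

View pics/topz.png

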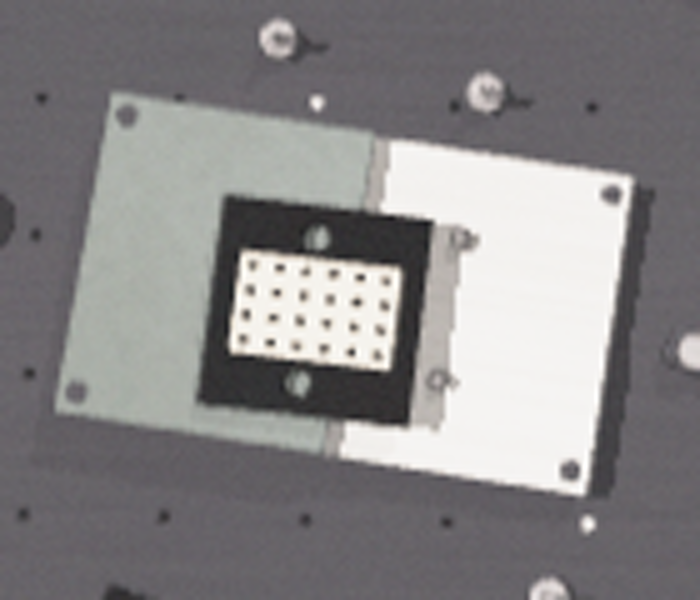

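View pics/sidez.png

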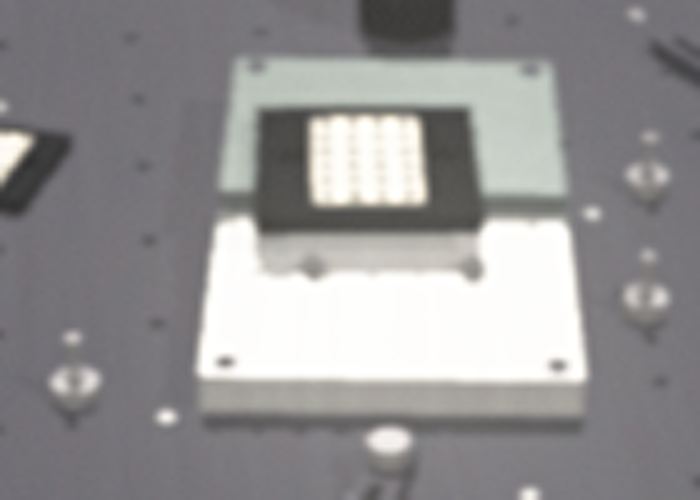

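```bash
cat > h.py <<'E'
import numpy as np, cv2
from scipy.optimize import least_squares
def proj(c,P,T=None):
    T=np.array(c["world_from_camera"]) if T is None else T
    q=(np.asarray(P)-T[:3,3])@T[:3,:3]
    return np.c_[c["fx"]*q[:,0]/q[:,2]+c["cx"],c["fy"]*q[:,1]/q[:,2]+c["cy"]]
def place(p,L):
    L=np.asarray(L,float);c,s=np.cos(p[2]),np.sin(p[2])
    return np.c_[p[0]+c*L[:,0]-s*L[:,1],p[1]+s*L[:,0]+c*L[:,1],L[:,2]]
def fit(obs,p0):
    # obs list of (calib,local pts(m),pixels,T)
    f=lambda p:np.concatenate([(proj(c,place(p,L),T)-px).ravel() for c,L,px,T in obs])
    r=least_squares(f,p0,loss="soft_l1",f_scale=.5)
    return r.x,np.round(f(r.x).reshape(-1,2),1)
def uz(a,o,s=5): return (np.array(a,float)+.5)/s-.5+np.array(o)
def toolT(s):
    from scipy.spatial.transform import Rotation as R
    q=s["tcp_rot"];T=np.eye(4);T[:3,:3]=R.from_quat([q[1],q[2],q[3],q[0]]).as_matrix();T[:3,3]=s["tool_pos"];return T
E
python3 - <<'E'
from h import *
from cell import bot,cams,spotter
ct=cams.calibration("top");cs=cams.calibration("side")
F=np.array([(-200,85,33),(-200,-85,33),(-59,85,33),(-59,-85,33),(80,85,20),(80,-85,20)])/1e3
Ft=uz([(112,93),(56,411),(376,133),(326,453),(633,177),(588,494)],(165,145))
S=np.array([(-200,85,33),(-200,-85,33),(-59,85,33),(-59,-85,33),(80,85,20),(80,-85,20)])/1e3
Fs=uz([(551,62),(235,60),(568,198),(219,194),(588,380),(197,378)],(170,160))
p0=[.4,-.03,-1.7]
for o in ([(ct,F,Ft,None)],[(cs,S,Fs,None)],[(ct,F,Ft,None),(cs,S,Fs,None)]):
    p,r=fit(o,p0);print(p,r.tolist())
Pl=np.array([(-55,55,43),(55,55,43),(55,-55,43),(-55,-55,43),(-5,38,43),(-5,-38,43)])/1e3
Pt=uz([(224,196),(434,219),(409,425),(198,403),(318,238),(299,384)],(165,145))
Ps=uz([(470,108),(482,220),(258,222),(258,110)],(170,160))
for o in ([(ct,Pl,Pt,None)],[(cs,Pl[:4],Ps,None)],[(ct,Pl,Pt,None),(cs,Pl[:4],Ps,None)]):
    q,r=fit(o,p0);print(q,r.tolist())
    d=q-p;c,s=np.cos(p[2]),np.sin(p[2]);print("in fixture",c*d[0]+s*d[1],-s*d[0]+c*d[1],d[2])
T=toolT(bot.sense());print(T)
E
```

```text
[ 0.53157123 -0.00551152 -1.70595876] [[0.2, 0.1], [0.1, 0.1], [-0.1, 0.1], [-0.4, -0.1], [0.1, -0.1], [-0.0, -0.1]]
[ 0.53004411 -0.0098491  -1.70657897] [[-0.2, 0.4], [0.2, 0.0], [-0.2, -0.4], [0.1, -0.3], [-0.4, 0.3], [0.6, 0.1]]
[ 0.53111428 -0.00625445 -1.7060427 ] [[0.5, 0.3], [0.3, 0.2], [0.2, 0.2], [-0.1, 0.1], [0.4, 0.1], [0.3, 0.1], [-0.1, -0.2], [0.4, -0.6], [-0.1, -1.1], [0.4, -1.1], [-0.2, -0.7], [1.0, -0.9]]
[ 0.52806955  0.06943255 -1.66556665] [[0.2, -0.2], [0.1, -0.2], [0.2, 0.7], [-0.0, 0.3], [-0.4, -0.1], [-0.1, -0.3]]
in fixture -0.07458530620208609 -0.013222140525272671 0.040476044867710614
[ 0.52704284  0.06378328 -1.66736134] [[0.3, 0.1], [1.1, -0.1], [-0.8, -0.1], [-0.3, 0.0]]
in fixture -0.06884918546314234 -0.013477760583933785 0.038681361582521
[ 0.52791379  0.06895549 -1.6659803 ] [[0.4, -0.2], [0.2, -0.1], [0.4, 0.8], [0.2, 0.4], [-0.2, -0.0], [0.0, -0.2], [0.2, -0.9], [1.1, -1.3], [-0.6, -1.2], [-0.2, -0.9]]
in fixture -0.07409159448894995 -0.013312158568131803 0.04006240247390647
[[ 9.54513403e-01 -3.59920854e-04  2.98167796e-01  1.63887230e-01]
 [-2.98167997e-01 -8.19555486e-04  9.54513056e-01  5.24773410e-01]
 [-9.91841016e-05 -9.99999599e-01 -8.89593575e-04  2.55892015e-01]
 [ 0.00000000e+00  0.00000000e+00  0.00000000e+00  1.00000000e+00]]
```

```bash
python3 -c "
from cell import bot;print(bot.tips_ahead,[a for a in dir(bot) if a[0]!='_'])"
python3 -m creep '{"dp":[[0,0,0],[2.4,0,-2.9],[2.4,0,-2.9],[2.4,0,-2.9],[2.4,0,-2.9],[2.4,0,-2.9],[2.4,0,-2.9],[2.4,0,-2.9],[2.4,0,-2.9],[2.4,0,-2.9],[2.4,0,-2.9],[2.4,0,-2.9],[2.4,0,-2.9],[2.2,0,-2.4],[0,1.5,0],[0,1.5,0],[0,1.5,0],[0,1.5,0],[0,0,0],[0,0,0]],"turn":[-4.8,-4.8,0,0,0,0,0,0,0,0,0,0,0,0,0,0,0,0,0,0]}' 0 20
cat >> h.py <<'E'
FX=np.array([0.5316,-0.0055,-1.706])
def fixtool(s):
    T=toolT(s);d=T[:2,3]-FX[:2];c,sn=np.cos(FX[2]),np.sin(FX[2])
    ax=np.arctan2(T[1,0],T[0,0])-FX[2];ax=(ax+np.pi)%(2*np.pi)-np.pi
    return np.round([1e3*(c*d[0]+sn*d[1]),1e3*(-sn*d[0]+c*d[1]),1e3*T[2,3],np.degrees(ax)],2)
E
python3 - <<'E'
from h import *
from cell import bot,cams
s=bot.sense();print(fixtool(s),s["ft_force"],s["finger_gap"],s["time"],bot.tips_ahead)
for n in("top","side","wrist"):cv2.imwrite(f"pics/{n}1.png",cams.snapshot(n))
a=cv2.imread("pics/top1.png")[145:265,165:305];b=cv2.imread("pics/side1.png")[130:260,140:310]
cv2.imwrite("pics/top1z.png",cv2.resize(a,None,fx=5,fy=5,interpolation=2));cv2.imwrite("pics/side1z.png",cv2.resize(b,None,fx=4,fy=4,interpolation=2))
E
```

```text
0.025 ['MotionError', 'close_job', 'sense', 'tips_ahead']
time: 2.65
tool_pos: [0.4184, 0.1131, 0.1967]
tcp_rot: [0.706, -0.705, 0.048, -0.048]
ft_force: [-0.8, -0.6, 1.1]
finger_gap: 0.5
[-102.24 -128.11  196.75   90.  ] [-0.84870162 -0.59929212  1.12398063] 0.4997821042820191 2.65 0.025
```

```bash
python3 -m creep '{"dp":[[1.3,0,-1.4],[1.3,0,-1.4],[0,2.5,0],[0,2.5,0],[0,2.5,0],[0,2.0,0],[0,1,0],[0,0,0]],"turn":[0,0,0,0,0,0,0,0]}'
python3 - <<'E'
from h import *
from cell import bot,cams
s=bot.sense();print(fixtool(s),s["ft_force"],s["finger_gap"],s["time"],bot.tips_ahead)
for n in("top","side","wrist"):cv2.imwrite(f"pics/{n}1.png",cams.snapshot(n))
a=cv2.imread("pics/top1.png")[145:265,165:305];b=cv2.imread("pics/side1.png")[130:260,140:310]
cv2.imwrite("pics/top1z.png",cv2.resize(a,None,fx=5,fy=5,interpolation=2));cv2.imwrite("pics/side1z.png",cv2.resize(b,None,fx=4,fy=4,interpolation=2))
E
```

```text
time: 3.8
tool_pos: [0.4402, 0.0818, 0.0912]
tcp_rot: [-0.705, 0.706, -0.048, 0.048]
ft_force: [-0.6, 0.3, 0.6]
finger_gap: 0.499
[ -74.16 -102.34   91.25   90.  ] [-0.57274546  0.31683597  0.56757547] 0.49871041941349964 3.8 0.025
```

View pics/side1z.png

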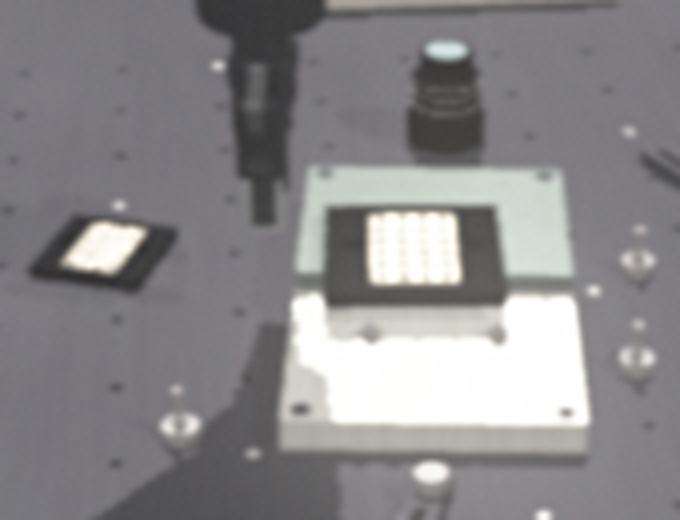

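View pics/wrist1.png

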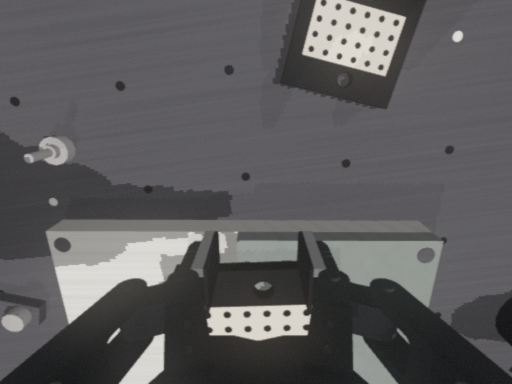

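Run:
```python
from h import *
from cell import bot,cams
c=cams.calibration("side")
for tx in(-52,-45,-38):
  for z in (60,66,72):
    for y in (-113,-102,-91):
      print(tx,z,y,((proj(c,place(FX,[[tx/1e3,y/1e3,z/1e3]]))[0]-[140,130]+.5)*4-.5).round(0),end=' ')
  print()
```

```text
-52 60 -113 [249. 237.] -52 60 -102 [267. 237.] -52 60 -91 [286. 237.] -52 66 -113 [248. 228.] -52 66 -102 [267. 228.] -52 66 -91 [285. 229.] -52 72 -113 [248. 219.] -52 72 -102 [267. 220.] -52 72 -91 [285. 220.] 
-45 60 -113 [248. 243.] -45 60 -102 [266. 243.] -45 60 -91 [285. 243.] -45 66 -113 [248. 234.] -45 66 -102 [266. 234.] -45 66 -91 [285. 234.] -45 72 -113 [247. 225.] -45 72 -102 [266. 225.] -45 72 -91 [284. 225.] 
-38 60 -113 [247. 248.] -38 60 -102 [265. 249.] -38 60 -91 [284. 249.] -38 66 -113 [247. 240.] -38 66 -102 [265. 240.] -38 66 -91 [284. 240.] -38 72 -113 [246. 231.] -38 72 -102 [265. 231.] -38 72 -91 [283. 231.]
```

View pics/top1z.png

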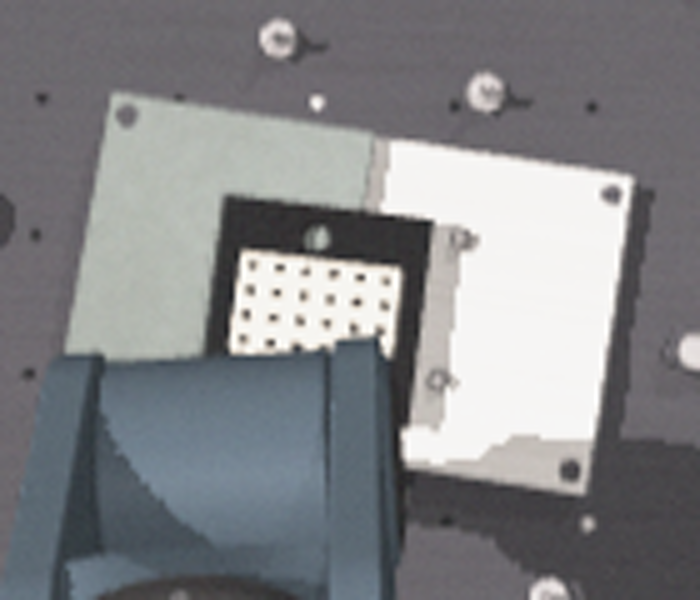

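```bash
python3 -m creep '{"dp":[[0,1.5,0],[0,1.5,0],[0,0.5,0],[0.5,0,0],[0,0,0]],"turn":[0,0,0,0,0]}'
python3 - <<'E'
from h import *
from cell import bot,cams
s=bot.sense();print(fixtool(s),s["ft_force"],s["time"])
b=cams.snapshot("side")[130:260,140:310]
cv2.imwrite("pics/side2z.png",cv2.resize(b,None,fx=4.6,fy=4.6,interpolation=2))
E
```

```text
time: 4.58
tool_pos: [0.4459, 0.0811, 0.0565]
tcp_rot: [0.706, -0.705, 0.048, -0.048]
ft_force: [0.6, -0.1, 0.0]
finger_gap: 0.503
[-74.21 -96.63  56.5   89.99] [ 0.64296758 -0.12219857  0.04450516] 4.575
```

View pics/side2z.png

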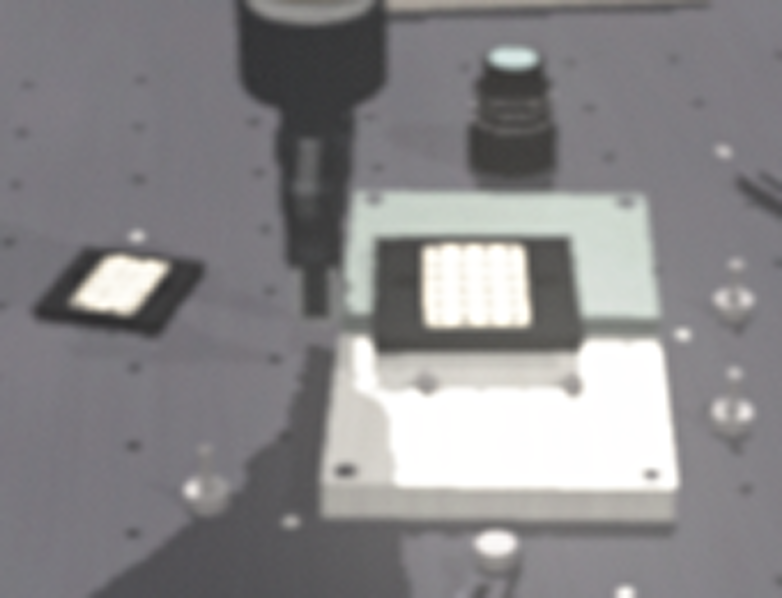

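```bash
python3 -m creep '{"dp":[[0.5,0,0],[0.5,0,0],[0.3,0,0],[0.3,0,0],[0.3,0,0],[0,0,0]],"turn":[0,0,0,0,0,0]}'
python3 - <<'E'
from h import *
from cell import bot,cams
s=bot.sense();print(fixtool(s),s["ft_force"],s["time"])
b=cams.snapshot("side")[130:260,140:310];a=cams.snapshot("wrist")
cv2.imwrite("pics/w3.png",a)
cv2.imwrite("pics/side3z.png",cv2.resize(b,None,fx=4.6,fy=4.6,interpolation=2))
E
```

```text
time: 5.38
tool_pos: [0.4634, 0.0786, 0.0562]
tcp_rot: [-0.705, 0.706, -0.048, 0.047]
ft_force: [-3.4, 1.0, 2.8]
finger_gap: 0.501
[-74.11 -78.87  56.19  90.01] [-3.42408179  1.04539847  2.76758413] 5.375
```

View pics/side3z.png

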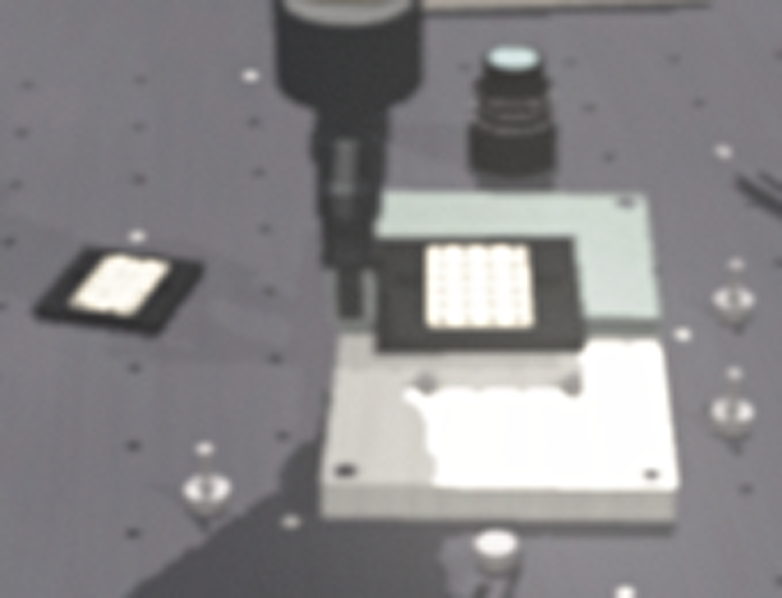

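View pics/w3.png

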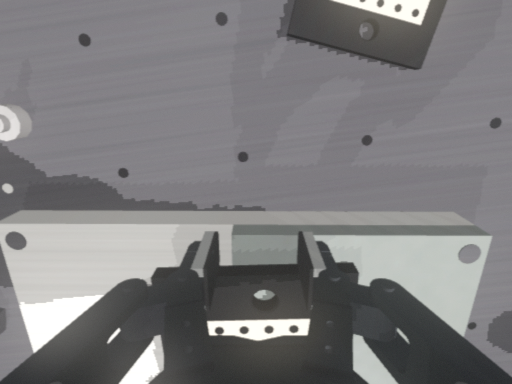

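```bash
python3 -m creep '{"dp":[[0.2,0,0],[0.2,0,0],[0.2,0,0],[0.2,0,0],[0.2,0,0],[0.15,0,0],[0,0,0]],"turn":[0,0,0,0,0,0,0]}'
python3 - <<'E'
from h import *
from cell import bot,cams
s=bot.sense();print(fixtool(s),s["ft_force"],s["time"])
b=cams.snapshot("side")[130:260,140:310];a=cams.snapshot("wrist")
cv2.imwrite("pics/w4.png",a)
cv2.imwrite("pics/side4z.png",cv2.resize(b,None,fx=4.6,fy=4.6,interpolation=2))
E
```

```text
time: 6.35
tool_pos: [0.4758, 0.0769, 0.0563]
tcp_rot: [0.706, -0.705, 0.048, -0.048]
ft_force: [0.3, -0.1, -0.8]
finger_gap: 0.498
[-74.16 -66.44  56.33  89.99] [ 0.34833903 -0.09211434 -0.82694255] 6.35
```

View pics/side4z.png

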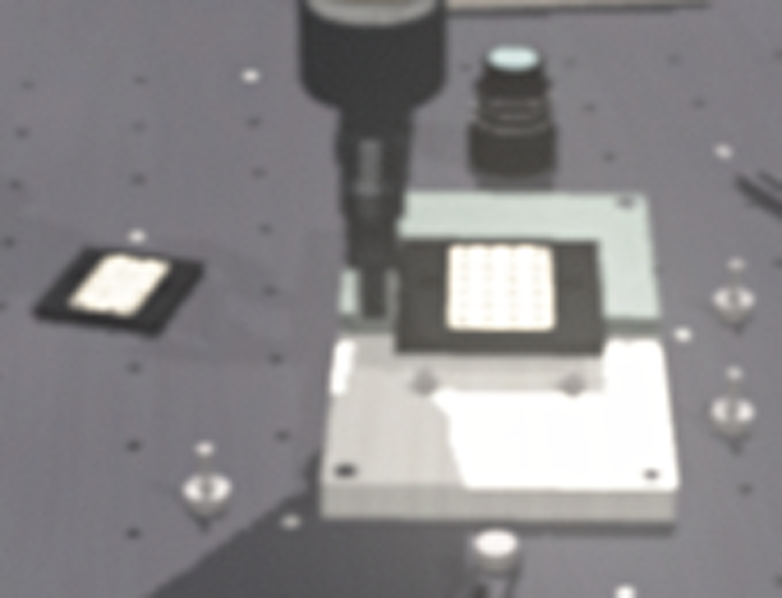

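View pics/w4.png

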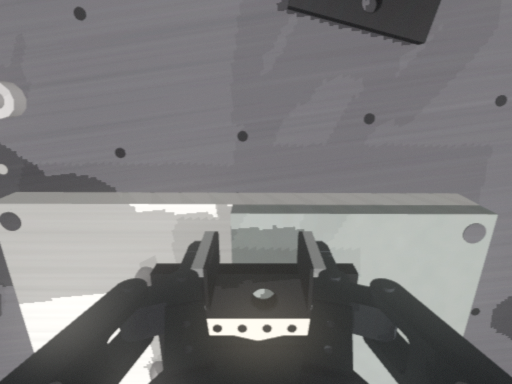

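```bash
python3 -m creep '{"dp":[[-1.5,0,0],[-1.5,-1,0],[0,-2.5,0],[0,-2.5,0],[0,0,0],[0,0,0],[0,0,0],[0,0,0],[0,0,0],[0,0,0],[0,0,0],[0,0,0],[0,0,0],[-2.3,0,2.4],[-2.3,0,2.4],[-2.3,0,2.4],[-2.3,0,2.4],[0,0,0]],"turn":[0,0,0,0,10,10,10,10,10,10,10,10,10,0,0,0,0,0]}'
python3 - <<'E'
from h import *
from cell import bot,cams
s=bot.sense();print(fixtool(s),s["ft_force"],s["time"],s["joints"])
a=cams.snapshot("top");b=cams.snapshot("side")
cv2.imwrite("pics/top5z.png",cv2.resize(a[145:265,165:305],None,fx=5,fy=5,interpolation=2));cv2.imwrite("pics/side5z.png",cv2.resize(b[160:260,170:310],None,fx=5,fy=5,interpolation=2))
cv2.imwrite("pics/w5.png",cams.snapshot("wrist"))
E
```

```text
time: 8.7
tool_pos: [0.5536, 0.1602, 0.1161]
tcp_rot: [-0.466, 0.465, -0.532, 0.533]
ft_force: [-0.7, 0.1, -0.3]
finger_gap: 0.506
[-1.6719e+02 -5.7000e-01  1.1611e+02  6.0000e-02] [-0.67305015  0.08881854 -0.28398455] 8.7 [2.00981938e-01 5.73524646e-01 1.69354251e+00 1.41249254e-05
 8.73639416e-01 3.35059192e-01]
```

View pics/top5z.png

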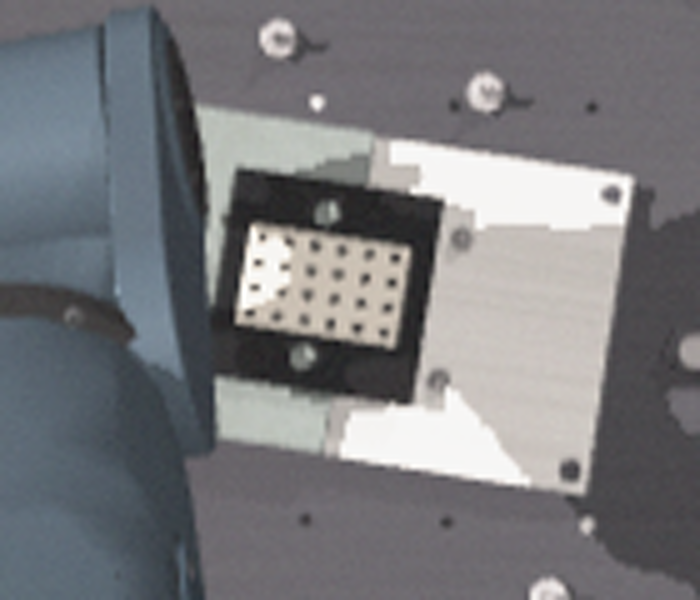

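View pics/side5z.png

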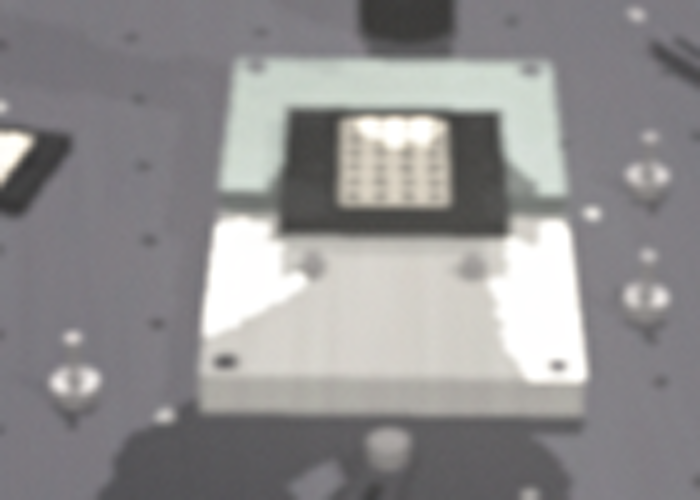

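View pics/w5.png

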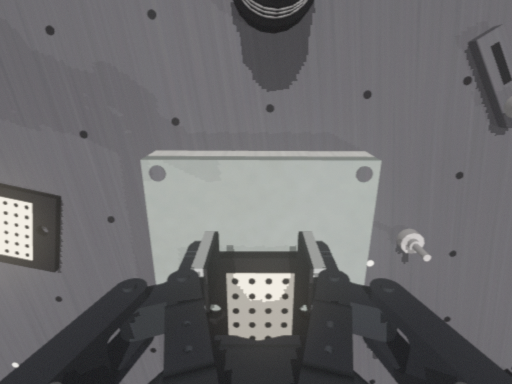

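```bash
cat >> h.py <<'E'
def infix(q):
    d=q-FX;c,s=np.cos(FX[2]),np.sin(FX[2]);return np.round([1e3*(c*d[0]+s*d[1]),1e3*(-s*d[0]+c*d[1]),d[2]],3)
E
python3 - <<'E'
from h import *
from cell import cams
ct=cams.calibration("top")
Pl=np.array([(-55,55,43),(55,55,43),(55,-55,43),(-5,38,43),(-5,-38,43)])/1e3
q,r=fit([(ct,Pl,uz([(238,169),(443,201),(414,404),(328,213),(304,356)],(165,145)),None)],FX)
print(infix(q),r.tolist())
pin=np.array([(-5,38,32.5),(-5,-38,32.5)])/1e3
print(proj(ct,place(FX,pin))-uz([(461,239),(438,380)],(165,145)))
E
```

```text
[-7.1648e+01 -3.1700e-01  6.0000e-03] [[-0.1, -0.3], [0.5, -0.6], [0.0, 0.6], [-0.3, 0.0], [0.0, 0.2]]
[[ 0.40579095 -0.63805257]
 [ 0.58819167 -0.25148581]]
```

```bash
python3 -m creep '{"dp":[[0,2,0],[0,2,0],[0,1.5,0],[0,0.5,0],[0.8,0,0],[0.8,0,0],[0.5,0,0],[0.3,0,0],[0.2,0,0],[0.2,0,0],[0.4,0,0],[0.4,0,0],[0.4,0,0],[0.4,0,0],[0.4,0,0],[0.4,0,0],[0.4,0,0],[0.4,0,0],[0.3,0,0],[0,0,0]],"turn":[0,0,0,0,0,0,0,0,0,0,0,0,0,0,0,0,0,0,0,0]}'
python3 - <<'E'
from h import *
from cell import bot,cams
s=bot.sense();print(fixtool(s),s["ft_force"],s["time"])
a=cams.snapshot("top");b=cams.snapshot("side")
cv2.imwrite("pics/top6z.png",cv2.resize(a[145:265,165:305],None,fx=5,fy=5,interpolation=2));cv2.imwrite("pics/side6z.png",cv2.resize(b[160:260,170:310],None,fx=5,fy=5,interpolation=2))
E
```

```text
time: 11.35
tool_pos: [0.5447, 0.0965, 0.0563]
tcp_rot: [-0.465, 0.465, -0.533, 0.533]
ft_force: [0.8, 1.4, 0.7]
finger_gap: 0.497
[-1.028e+02 -7.700e-01  5.628e+01 -1.000e-02] [0.84144146 1.4098275  0.70471354] 11.35
```

View pics/top6z.png

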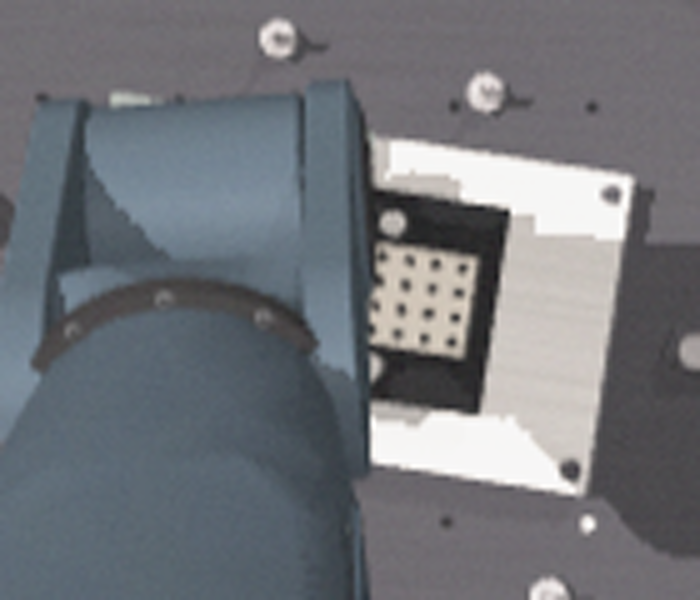

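View pics/side6z.png

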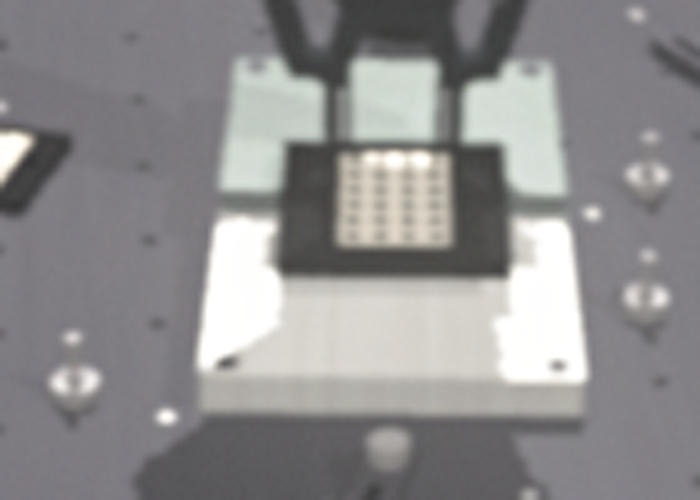

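```bash
python3 -m creep '{"dp":[[0.4,0,0],[0.4,0,0],[0.4,0,0],[0.4,0,0],[0.4,0,0],[0.4,0,0],[0.3,0,0],[0,0,0]],"turn":[0,0,0,0,0,0,0,0]}'
python3 - <<'E'
from h import *
from cell import bot,cams
s=bot.sense();print(fixtool(s),s["ft_force"],s["time"])
a=cams.snapshot("top");b=cams.snapshot("side")
cv2.imwrite("pics/top7z.png",cv2.resize(a[145:265,165:305],None,fx=5,fy=5,interpolation=2));cv2.imwrite("pics/side7z.png",cv2.resize(b[160:260,170:310],None,fx=5,fy=5,interpolation=2))
E
```

```text
time: 12.45
tool_pos: [0.5409, 0.0696, 0.0562]
tcp_rot: [-0.465, 0.465, -0.533, 0.533]
ft_force: [-1.2, -1.2, 0.3]
finger_gap: 0.497
[-7.571e+01 -8.900e-01  5.623e+01 -1.000e-02] [-1.17817156 -1.22081475  0.30502867] 12.45
```

View pics/top7z.png

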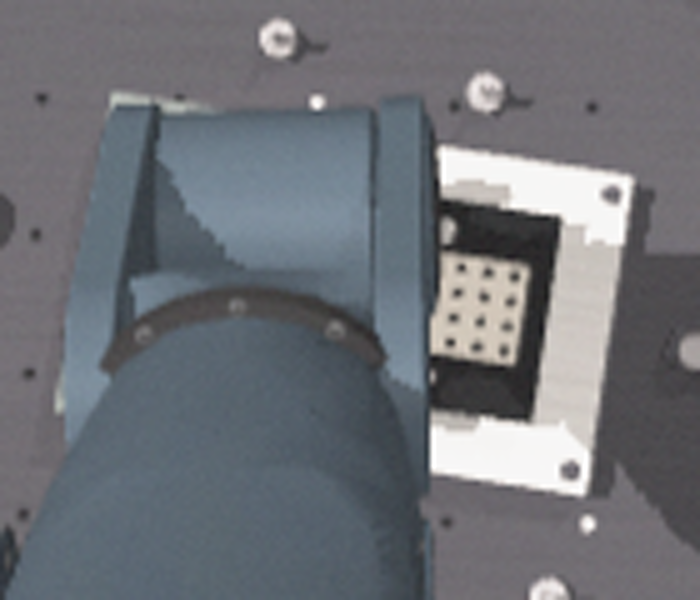

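View pics/side7z.png

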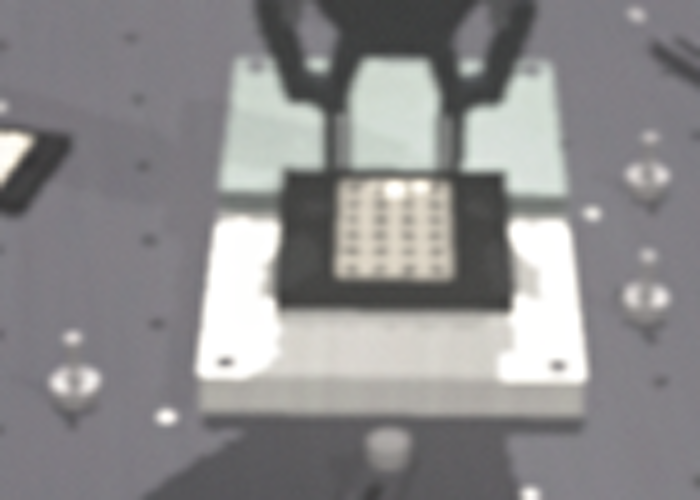

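```bash
python3 -m creep '{"dp":[[0.15,0,0],[0.15,0,0],[0.1,0,0],[0.1,0,0],[0.1,0,0],[0.1,0,0],[0.1,0,0],[0,0,0],[0,0,0]],"turn":[0,0,0,0,0,0,0,0,0]}'
python3 - <<'E'
from h import *
from cell import bot,cams
s=bot.sense();print(fixtool(s),s["ft_force"],s["time"])
a=cams.snapshot("top");b=cams.snapshot("side")
cv2.imwrite("pics/top8z.png",cv2.resize(a[145:265,165:305],None,fx=5,fy=5,interpolation=2));cv2.imwrite("pics/side8z.png",cv2.resize(b[160:260,170:310],None,fx=5,fy=5,interpolation=2))
E
```

```text
time: 13.68
tool_pos: [0.54, 0.0621, 0.0563]
tcp_rot: [-0.465, 0.465, -0.533, 0.533]
ft_force: [0.3, -0.0, -0.1]
finger_gap: 0.502
[-68.16  -0.8   56.29  -0.  ] [ 0.25717434 -0.00386414 -0.06451592] 13.675
```

View pics/side8z.png

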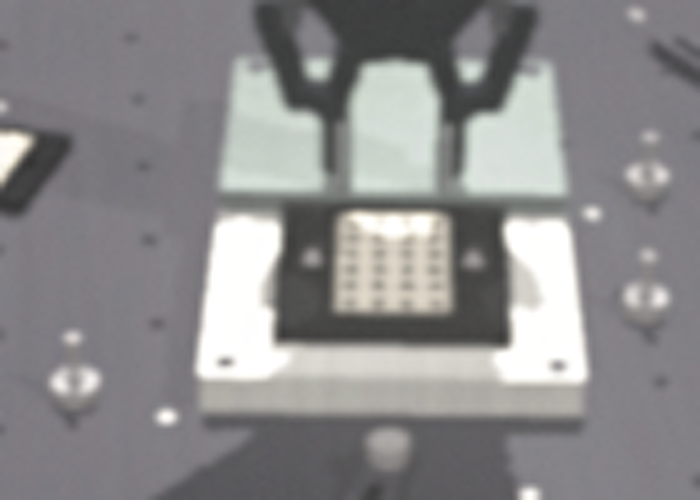

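View pics/top8z.png

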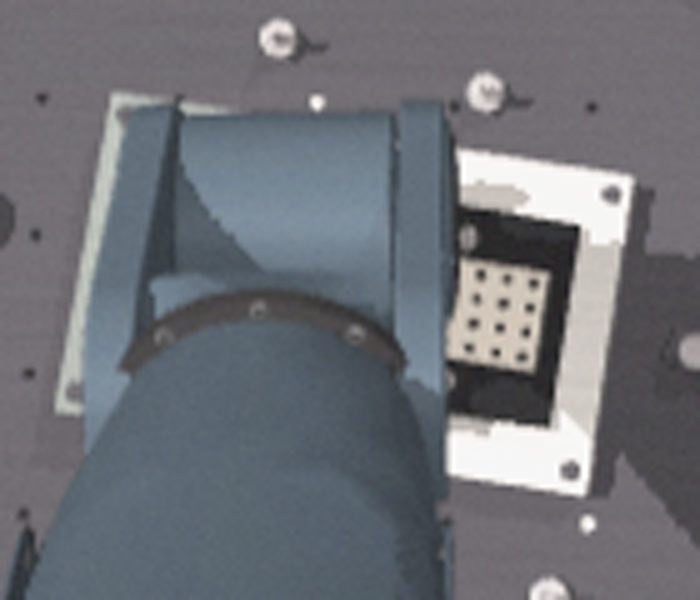

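```bash
python3 -m creep '{"dp":[[-1,0,0],[-1,-1,0],[-1,-2.5,0],[-1.5,-2.5,0],[-3,-3,0],[-4,-2,0],[-4,0,0],[0,0,0]],"turn":[0,0,0,0,0,0,0,0]}'
python3 - <<'E'
from h import *
from cell import bot,cams
s=bot.sense();print(fixtool(s),s["ft_force"],s["time"])
a=cams.snapshot("top");b=cams.snapshot("side")
cv2.imwrite("pics/top9z.png",cv2.resize(a[160:255,215:305],None,fx=6,fy=6,interpolation=2));cv2.imwrite("pics/side9z.png",cv2.resize(b[160:260,200:310],None,fx=6,fy=6,interpolation=2))
cv2.imwrite("pics/w9.png",cams.snapshot("wrist"))
E
```

```text
time: 14.78
tool_pos: [0.5608, 0.2187, 0.1672]
tcp_rot: [-0.466, 0.465, -0.532, 0.532]
ft_force: [-0.0, -1.2, -0.5]
finger_gap: 0.501
[-2.2605e+02 -1.3000e+00  1.6717e+02  1.8000e-01] [-0.02659552 -1.22028118 -0.50823491] 14.775
```

View pics/top9z.png

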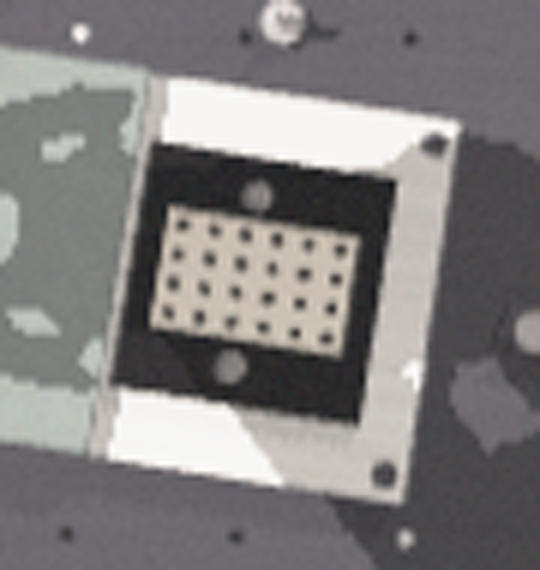

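View pics/side9z.png

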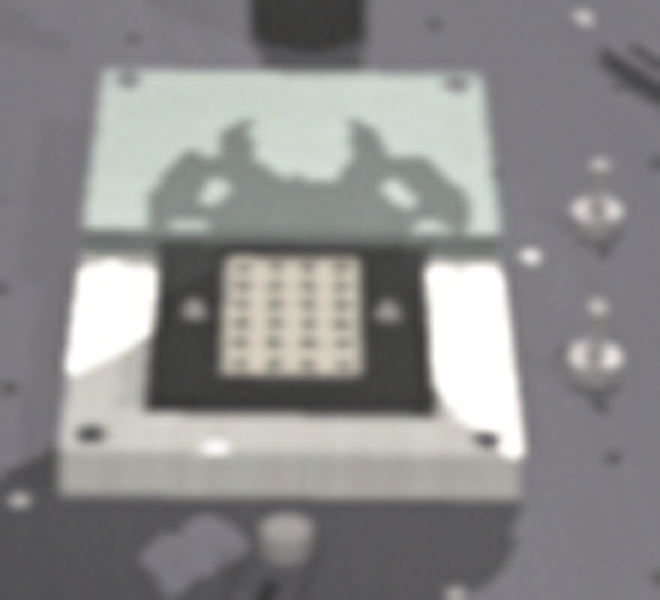

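View pics/w9.png

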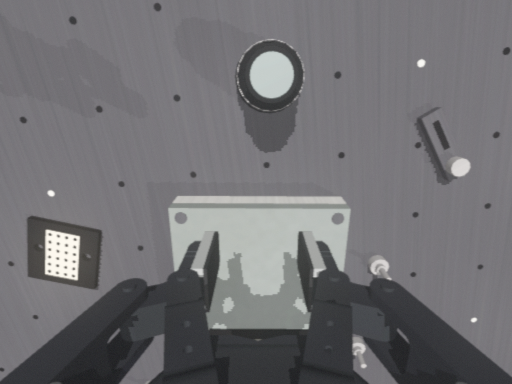

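Run:
```python
from h import *
from cell import cams
ct=cams.calibration("top");cs=cams.calibration("side")
Pt=uz([(153,144),(397,181),(358,424),(112,386),(258,196),(231,368)],(215,160),6)
for z in (30,34,38):
    Pl=np.array([(-55,55,z),(55,55,z),(55,-55,z),(-55,-55,z),(-5,38,z-5),(-5,-38,z-5)])/1e3
    q,r=fit([(ct,Pl[:4],Pt[:4],None)],FX);print(z,infix(q),r.tolist())
FS=np.array([.53004,-.00985,-1.70658])
for z in(20,24,28):
    Pl=np.array([(55,55,z),(55,-55,z),(55,55,z+10),(55,-55,z+10),(-5,38,32.5),(-5,-38,32.5),(80,-85,20),(80,85,20),(-55,55,30)])/1e3
    print(z,((proj(cs,place(FS,Pl))-[200,160]+.5)*6-.5).round(0).tolist())
# relation of plate corners to fixture corners in top
```

```text
30 [ 0.64  -0.855 -0.007] [[-0.2, -0.6], [0.2, -0.2], [0.3, 0.6], [-0.3, 0.2]]
34 [ 0.681 -1.213 -0.008] [[-0.3, -0.7], [0.3, -0.3], [0.4, 0.7], [-0.4, 0.3]]
38 [ 0.719 -1.572 -0.009] [[-0.3, -0.8], [0.4, -0.3], [0.4, 0.8], [-0.5, 0.3]]
20 [[439.0, 419.0], [145.0, 416.0], [440.0, 397.0], [145.0, 394.0], [390.0, 306.0], [195.0, 304.0], [60.0, 454.0], [524.0, 458.0], [427.0, 246.0]]
24 [[439.0, 410.0], [145.0, 407.0], [440.0, 388.0], [145.0, 385.0], [390.0, 306.0], [195.0, 304.0], [60.0, 454.0], [524.0, 458.0], [427.0, 246.0]]
28 [[440.0, 401.0], [145.0, 399.0], [441.0, 379.0], [145.0, 376.0], [390.0, 306.0], [195.0, 304.0], [60.0, 454.0], [524.0, 458.0], [427.0, 246.0]]
```

```bash
python3 -m creep '{"dp":[[2,0,0],[4,0,0],[4,0,0],[4,0,0],[4,0,0],[4,0,0],[3,0,0],[0,2.5,0],[0,2.5,0],[0,2.5,0],[0,1.5,0],[0,0.6,0],[0,0,0],[0,0,0]],"turn":[0,0,0,0,0,0,0,0,0,0,0,0,0,0]}' 1 20
python3 - <<'E'
from h import *
from cell import bot,cams
s=bot.sense();print(fixtool(s),s["ft_force"],s["time"],s["finger_gap"])
b=cams.snapshot("side");cv2.imwrite("pics/side10z.png",cv2.resize(b[150:260,200:310],None,fx=5,fy=5,interpolation=2))
E
```

```text
time: 16.68
tool_pos: [0.5276, -0.0321, 0.071]
tcp_rot: [-0.465, 0.465, -0.532, 0.533]
ft_force: [-0.1, 1.2, 0.2]
finger_gap: 0.001
[26.89 -0.43 71.01 -0.  ] [-0.12509193  1.23387418  0.21933707] 16.675 0.0014060289167527331
```

View pics/side10z.png

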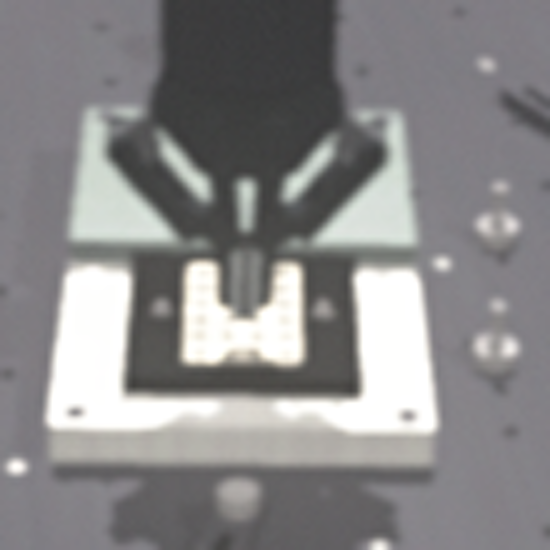

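```bash
python3 -m creep '{"dp":[[0,0.8,0],[0,0.5,0],[0,0.1,0],[0,0,0]],"turn":[0,0,0,0]}'; python3 -m creep '{"dp":[[0,0.05,0],[0,0.05,0],[0,0,0]],"turn":[0,0,0]}';python3 -m creep '{"dp":[[0,0.05,0],[0,0,0]],"turn":[0,0]}';python3 -m creep '{"dp":[[0,0.05,0],[0,0,0]],"turn":[0,0]}'
```

```text
time: 17.23
tool_pos: [0.5272, -0.032, 0.0562]
tcp_rot: [0.465, -0.465, 0.533, -0.533]
ft_force: [0.1, -0.4, -0.5]
finger_gap: -0.004
time: 17.6
tool_pos: [0.5272, -0.032, 0.0553]
tcp_rot: [-0.465, 0.465, -0.533, 0.533]
ft_force: [-0.3, 0.7, 0.5]
finger_gap: 0.0
time: 17.85
tool_pos: [0.5273, -0.032, 0.0551]
tcp_rot: [-0.465, 0.465, -0.533, 0.533]
ft_force: [-2.0, 1.0, 4.5]
finger_gap: 0.001
time: 18.1
tool_pos: [0.5273, -0.032, 0.055]
tcp_rot: [-0.465, 0.465, -0.533, 0.533]
ft_force: [-4.4, 0.8, 12.2]
finger_gap: 0.001
```

```bash
python3 -m creep '{"dp":[[0,-1,0],[0,-1,0],[-3,0,0],[-3,0,0],[0,0.8,0],[0,0.8,0],[0,0.1,0],[0,0,0]],"turn":[0,0,0,0,0,0,0,0]}'; python3 -m creep '{"dp":[[0,0.05,0],[0,0,0]],"turn":[0,0]}';python3 -m creep '{"dp":[[0,0.05,0],[0,0,0]],"turn":[0,0]}'
```

```text
time: 19.1
tool_pos: [0.5353, 0.0269, 0.0572]
tcp_rot: [0.465, -0.465, 0.533, -0.533]
ft_force: [0.5, -0.3, -0.2]
finger_gap: -0.002
time: 19.35
tool_pos: [0.5354, 0.0273, 0.0569]
tcp_rot: [-0.465, 0.465, -0.533, 0.533]
ft_force: [-0.5, -1.1, 0.6]
finger_gap: -0.004
time: 19.6
tool_pos: [0.5353, 0.0275, 0.0563]
tcp_rot: [-0.465, 0.465, -0.533, 0.533]
ft_force: [0.1, 0.6, -0.1]
finger_gap: -0.002
```

```bash
python3 -m creep '{"dp":[[0,0.05,0],[0,0.05,0],[0,0,0]],"turn":[0,0,0]}'; python3 -m creep '{"dp":[[0,0.05,0],[0,0,0]],"turn":[0,0]}'
```

```text
time: 19.98
tool_pos: [0.5353, 0.0275, 0.0552]
tcp_rot: [0.465, -0.465, 0.533, -0.533]
ft_force: [0.1, 0.0, 0.8]
finger_gap: 0.0
time: 20.23
tool_pos: [0.5353, 0.0275, 0.0551]
tcp_rot: [-0.465, 0.465, -0.533, 0.533]
ft_force: [-1.9, -0.3, 5.3]
finger_gap: 0.001
```

```bash
python3 -m creep '{"dp":[[0,-0.5,0],[0,-2,0],[0,-4,0],[0,-4,0],[-4,-2,0],[-4,0,0],[-4,0,0],[-4,0,0],[0,0,0],[0,0,0]],"turn":[0,0,0,0,0,0,0,0,0,0]}'
python3 - <<'E'
from h import *
from cell import bot,cams
s=bot.sense();print(fixtool(s),s["ft_force"],s["time"])
a=cams.snapshot("top");cv2.imwrite("pics/top11z.png",cv2.resize(a[100:290,110:350],None,fx=3.2,fy=3.1,interpolation=2))
E
```

```text
time: 21.48
tool_pos: [0.5567, 0.1857, 0.1798]
tcp_rot: [-0.465, 0.465, -0.533, 0.533]
ft_force: [0.1, 0.1, 0.1]
finger_gap: 0.001
[-1.9280e+02 -9.2000e-01  1.7976e+02  1.0000e-02] [0.08135623 0.11897302 0.08839623] 21.475
```

View pics/top11z.png

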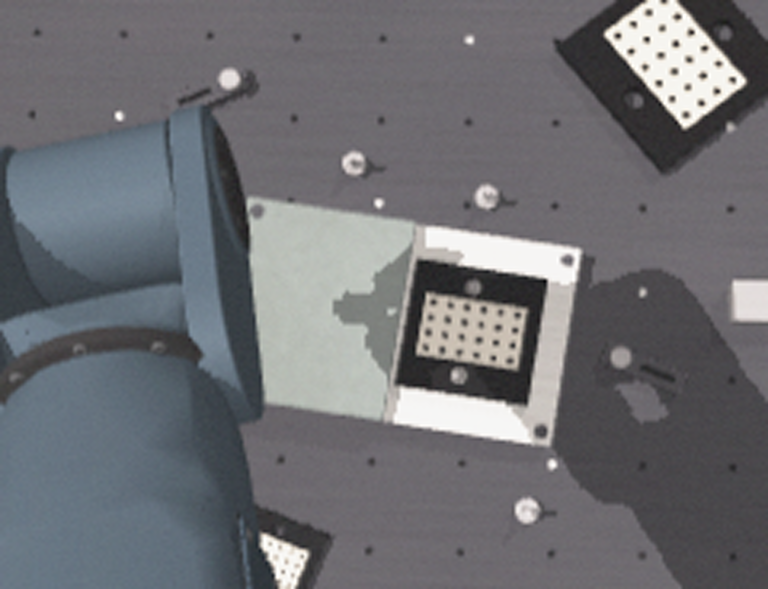

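The plate lies square beside the step with a pin showing in each hole, at about (473,287) and (459,376). The bystanders that show in this view have not moved. Handing in.

```bash
python3 -c "
from cell import bot;print(bot.close_job())"
```

```text
the job is handed in; nothing more can be done
None
```

The plate is seated over both pins and fully down on the low floor, and I handed the job in at about 21.5 s with the arm clear of everything.

**What I did:** I pushed the plate about 13 mm sideways with both half-open fingers, which also squared it. I then pushed it from behind along the step until it dropped over the pins. Last, I pressed it lightly in front and behind to check that it was down.

**Last checks:**
- **Height:** the fingers met the plate's top at about 30.1 mm, both near the front edge and near the rear, against 30 mm for a seated plate. The highest force read was about 13 N.
- **Position:** the fit from the top camera put the plate at x +0.6 mm and y -0.9 mm, and 0.007 rad off square. I made this fit before the light presses and did not repeat it.
- **Pins:** both show in their holes in the last top picture.
- **Bystanders:** those in view in the last top picture had not moved. The arm hid the lens, but it was standing upright in the wrist picture taken just before the presses. After that the gripper stayed high over that end of the fixture.

**What disagreed:** the side picture placed the plate's front lower edge about 1 pixel (roughly 3 mm) above where a seated plate should show. That is within its blur and calibration error, so I relied on the two presses instead. The side and top cameras also differed by about 4 mm on where the fixture lies; I used the top camera's fit.

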